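# Index the sample carousel one hole

### The job

Bring the dropper bottle with the green cap in front of the white reader head by indexing the carousel one hole: without gripping anything, press the red cup-shaped plunger down with the fingertips, turn the table with it one hole to the side that brings the green cap to the reader, and let the plunger spring back up into that hole. Do not turn it well past that hole, do not touch or lift the bottles, and leave the red-capped bottle, the carton and the black marker standing or lying where they are.

Things in the scene. Friction and masses are not known exactly. Their poses are not given: they have to be found in the camera images.
- carousel: the fixed stand of the carousel, a round grey dish 316 mm across with a grey index ring round its top (42 mm above the worktop) that has eight 13 mm notches, one every 45 degrees. Origin: centre of its underside, on the worktop. Its x axis points from the centre to the reader head, a white block 62 mm wide and 137 mm high whose face is 164 mm from the centre; its z axis points up. Fixed.
- table_axis (a point): point on the vertical axis of the turntable, at the height of its top face (42 mm above the worktop). The aluminium turntable is 260 mm across and carries seven blue bottle wells and the plunger, eight places every 45 degrees at 95 mm from the axis.
- reader_spot (a point): the point in front of the reader, on the stand, 95 mm from the turntable's axis along the stand's x axis and 42 mm above the worktop: where the middle of the green-capped bottle's underside must come to stand. At the start an empty well is there.
- turntable (a joint): angle of the turntable in the stand (rad), 0 at the start, positive counter-clockwise seen from above. The holes are at multiples of pi/4 (0.785), so the next hole is at +0.785 or -0.785. It turns freely without end (about 0.06 N m of friction, it stays where it is left) while the plunger is pressed, and is locked within about 0.02 rad in a hole while the plunger is up.
- plunger (a joint): how far the plunger is pressed down (m): 0 fully up, 0.014 fully down. A spring lifts it, 3 N at the top, about 9 N at the bottom. Its red tooth, 8 mm wide with a rounded top, sits in a notch of the ring; from about 0.0085 down it is free of the ring. Between holes the ring keeps a released plunger down at about 0.008; let go within about 3 mm (0.02 rad) of a hole it snaps up by itself.
- pad (a point): centre of the inner floor of the plunger's red cup, facing up, 85 mm above the worktop when up; moves with plunger and turntable. The cup is 48 mm wide inside, 56 mm outside, its rim 6 mm above this floor; fingertips set in it press it down and drag it round, with some play and slip, so the table lags a little. 95 mm from the turntable's axis, at the start opposite the reader.
- green_bottle: dropper bottle with a green cap, 27 mm across, 86 mm high, loose; origin at the centre of its underside. It stands in a 14 mm deep well of the turntable, one hole from the reader, on one side or the other.
- white_bottle: dropper bottle with a white cap, same size, origin likewise, loose, in the well one hole from the reader on the other side.
- red_cap_bottle: bystander: loose 100 ml bottle with a red cap, 56 mm across, 109 mm high; origin at the centre of its underside.
- carton: bystander: loose white and blue carton, 120 x 60 x 58 mm; origin at the centre of its underside.
- black_marker: bystander: loose black marker pen lying on the worktop, 126 mm long, 15 mm thick; origin under its middle.

How it is judged:
By the outcome, as a careful person would: the job done as asked, in the order asked, and still so for the second after the job is handed in, with the robot touching nothing.
It also fails if it takes over 42 s, if anything falls off the work surface, if the arm or the gripper's body presses on something with over 40 N, if the wrist force passes 120 N, or if a joint passes its speed limit or range.

### The arm

A 6-joint arm with a two-finger parallel gripper is mounted at the origin on a cart in front of the work surface, level with it; the furniture and walls round the work are solid. World frame = base frame: x ahead of the robot, y to its left, z up, the work surface at z = 0. Lengths are in m, angles in rad, forces in N, time in s.
With the tool pointing down it reaches from about 0.35 to 0.975 m from the base axis. Payload 4.9 kg.
Tool frame: the origin (TCP) lies on the centre line of the jaws, within the pads' length; the fingertips stand manip.tip_reach ahead of it and the grasp point (between the pads) lies 8 mm behind it (manip.tip_reach is the distance from the TCP to the fingertips, in m); x points along the fingers, z is the direction in which the jaws open and shut, and the axes are right-handed (so a half turn about x gives the same grasp; the last joint's range is limited). The gripper opens to 85 mm and grips with 20 to 120 N. Pads are 22 mm wide; open, the fingers measure 114 mm over their backs; the gripper's body (76 mm by 85 mm) begins 54 mm behind the grasp point. The pads swing forward as they close: fully open they stand 13 mm farther back than shut.
Start: joints at [-1.409, 0.053, 1.613, -0, 1.476, -0.119], TCP at [0.173, -0.601, 0.242] pointing down, gripper open.
Joint ranges: [-3.01, 3.01], [-1.01, 2.22], [0.06, 2.58], [-1.02, 4.17], [0.09, 2.62], [-3.14, 3.14]. Speed limits (rad/s): [2.57, 2.57, 3.14, 3.14, 3.14, 3.14].

### API

Orientations are given as a unit quaternion [x, y, z, w].
In Python, from workcell import manip gives the robot as it stands.
- The arm moves only by the shell command python3 -m crank 'ROWS' [FORCE]. ROWS is JSON, a list of rows, each a list of 7 numbers: the turn, a rotation vector about the world's x, y, z in rad, then the shift along the world's x, y, z in cm, then the opening, from 0 (shut) to 1 (fully open). A call has 1 to 10 rows; each row is the pose to reach, as a shift and turn from the pose commanded when the call began; what a row does not reach only later rows make up. A row lasts 1/12 s, in which the tool goes at most 41.7 mm and 7.16 degrees, less where a joint would pass 70% of its speed; a pose out of reach is approached as far as the arm can. A call with a gripper value outside its range is refused whole. The fingers move at their own pace and stop on an object; FORCE is the grip in N (left out, the last holds). Time passes only in rows, so rows that repeat a pose let the fingers close. It gives the time, the measured TCP pose, the force and the opening at its end, in the units of the state.
- manip.read_state(): the state, without advancing time (a new reading comes with each control period).
- manip.get_image(name): name is "side" or "top" or "wrist"; returns the picture (420x560x3 uint8, red, green, blue); there is no depth.
- manip.camera_info(name): a dict with "camera_matrix" (3x3 intrinsics, pixels), "camera_from_world" (4x4, takes a point from world to camera coordinates); the wrist camera has in their place "tool_from_camera" (4x4, takes a point from camera to tool coordinates, whose origin is the TCP and whose axes are the tool frame's). Camera axes: x right, y up, looking along -z (the intrinsics and any distortion apply to the point x, -y, -z); pixel columns grow to the right and rows downward; lengths in m; the calibration is good to about 2 mm. A picture is of the moment at which its call begins: read the wrist's pose just before it. camera_info takes no time and is no camera call.
- manip.hand_in(): hands the job in, once; it reports no verdict.
The state is a dict: "clock": time; "joints": joint angles; "dq": joint speeds; "joint_torque": joint torques, N m; "tool_pos": TCP position; "orientation": TCP orientation; "ft_force": force on the tool from outside, world axes, zero at the start; "torque": the same for the moment, N m; "grip_width": opening from 0.0 (shut) to 1.0 (fully open).
Only numpy, scipy, OpenCV 4.12 (cv2) and the standard library are available. Lean on these libraries where they do the work, as an engineer would, in place of code of your own. Each camera call takes 0.05 s, during which the arm holds its last target.

## Working session

There is one attempt and no reset: what is moved stays moved. The work goes in short steps, Python scripts to look and compute and a shell command to move; the robot and the scene stay as the last step left them, time stands still between calls to the robot, and variables do not carry over. Pictures are saved under pics/ and viewed, and the job is handed in when it is done.

```bash
ls; mkdir -p pics; python3 - <<'E'
from workcell import manip
import cv2,numpy as np
np.set_printoptions(precision=4,suppress=True)
print(manip.read_state(), manip.tip_reach)
for n in ("top","side"):
    cv2.imwrite(f"pics/{n}0.png",manip.get_image(n)[:,:,::-1])
    print(n,manip.camera_info(n))
print(manip.camera_info("wrist"))
E
```

```text
pics
{'clock': 0.0, 'joints': array([-1.409 ,  0.0534,  1.6143,  0.    ,  1.476 , -0.119 ]), 'dq': array([ 0.0005, -0.0012,  0.0011,  0.0017, -0.0024, -0.003 ]), 'joint_torque': array([  0.0008, -39.3678, -37.0175,  -0.    ,   0.007 ,   0.    ]), 'tool_pos': array([ 0.1731, -0.5999,  0.2411]), 'orientation': array([ 0.4256,  0.5656, -0.4246,  0.5645]), 'ft_force': array([0.3074, 0.5079, 0.1204]), 'torque': array([0.0261, 0.0198, 0.092 ]), 'grip_width': 1.002547099367417} 0.011
top {'camera_matrix': array([[381.0397,   0.    , 273.0308],
       [  0.    , 381.0397, 215.219 ],
       [  0.    ,   0.    ,   1.    ]]), 'camera_from_world': array([[-0.0277, -0.9996,  0.0042,  0.0194],
       [ 0.9745, -0.0261,  0.2227, -0.5629],
       [-0.2225,  0.0103,  0.9749, -0.9178],
       [ 0.    ,  0.    ,  0.    ,  1.    ]])}
side {'camera_matrix': array([[382.5589,   0.    , 277.9118],
       [  0.    , 382.5589, 216.2088],
       [  0.    ,   0.    ,   1.    ]]), 'camera_from_world': array([[ 0.9671, -0.2543,  0.0058, -0.5217],
       [ 0.1686,  0.6581,  0.7338, -0.1724],
       [-0.1904, -0.7087,  0.6793, -0.8716],
       [ 0.    ,  0.    ,  0.    ,  1.    ]])}
{'camera_matrix': array([[327.765 ,   0.    , 278.7526],
       [  0.    , 327.765 , 210.489 ],
       [  0.    ,   0.    ,   1.    ]]), 'tool_from_camera': array([[-0.0004,  0.3255, -0.9455, -0.1309],
       [-0.0007,  0.9455,  0.3255,  0.0846],
       [ 1.    ,  0.0008, -0.0002,  0.0004],
       [ 0.    ,  0.    ,  0.    ,  1.    ]])}
```

View pics/top0.png

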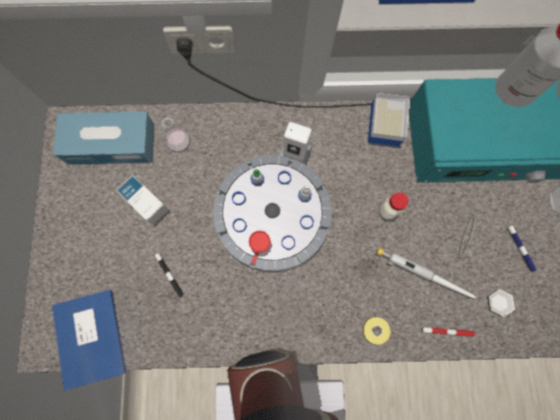

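View pics/side0.png

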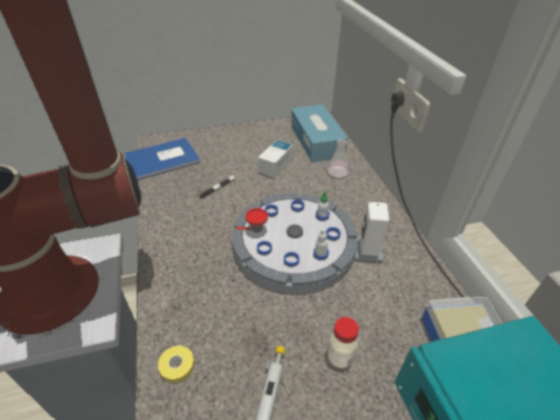

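```bash
cat > h.py <<'E'
from workcell import manip
import numpy as np
np.set_printoptions(precision=4,suppress=True)
def ray(n,u,v):
    c=manip.camera_info(n);K=c["camera_matrix"];T=c["camera_from_world"];R=T[:3,:3];t=T[:3,3]
    d=np.array([(u-K[0,2])/K[0,0],-(v-K[1,2])/K[1,1],-1.]);return -R.T@t,R.T@d
def atz(n,u,v,z):
    o,d=ray(n,u,v);return o+d*(z-o[2])/d[2]
def proj(n,p):
    c=manip.camera_info(n);K=c["camera_matrix"];T=c["camera_from_world"]
    q=T[:3,:3]@np.array(p)+T[:3,3];return K[0,2]+K[0,0]*q[0]/-q[2],K[1,2]-K[1,1]*q[1]/-q[2]
E
python3 - <<'E'
import cv2
a=cv2.imread("pics/top0.png")[120:280,200:345];cv2.imwrite("pics/topc.png",cv2.resize(a,None,fx=3.7,fy=3.7,interpolation=cv2.INTER_CUBIC)[:600])
a=cv2.imread("pics/side0.png")[185:295,225:395];cv2.imwrite("pics/sidec.png",cv2.resize(a,None,fx=4.5,fy=4.5,interpolation=cv2.INTER_CUBIC))
E
```

```text
(no output)
```

View pics/topc.png

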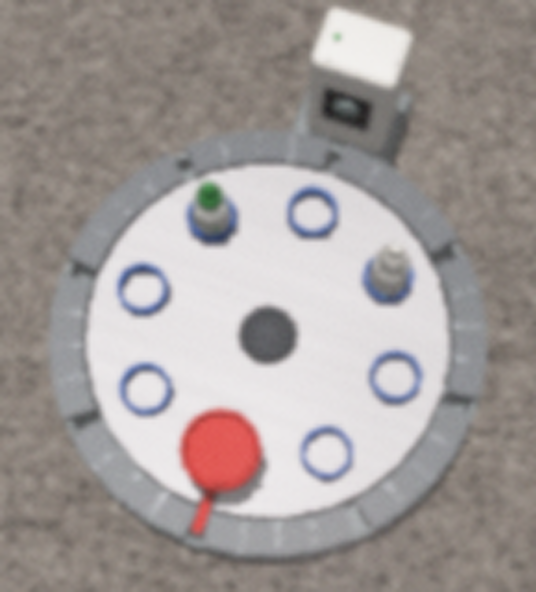

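View pics/sidec.png

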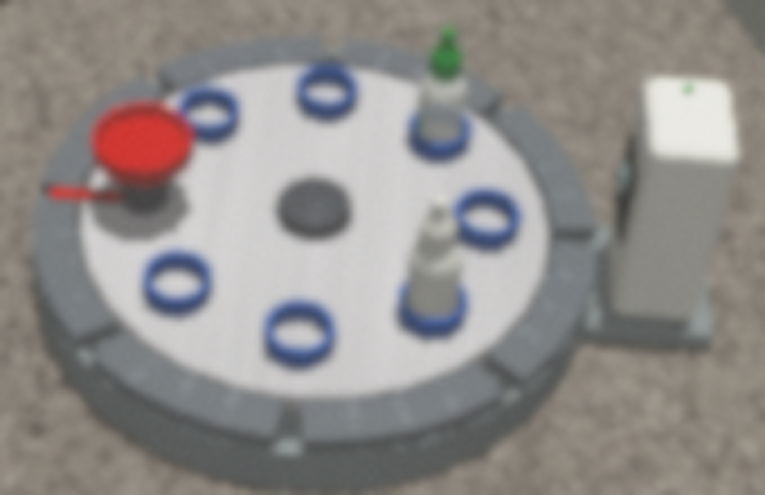

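```bash
python3 - <<'E'
from h import *
import cv2
f=3.7
def T(x,y,z): return atz("top",200+(x+.5)/f-.5,120+(y+.5)/f-.5,z)
def S(x,y,z): return atz("side",225+(x+.5)/4.5-.5,185+(y+.5)/4.5-.5,z)
# table edge ellipse via points
for F,im,lab in((T,"top",[(86,340),(449,340),(280,162),(265,518)]),(S,"side",[(80,222),(547,222),(330,64),(300,398)])):
    P=np.array([F(x,y,.042)[:2] for x,y in lab]);A=np.c_[2*P,np.ones(4)];b=(P**2).sum(1)
    s=np.linalg.lstsq(A,b,rcond=None)[0];print(im,"disc",s[:2],np.sqrt(s[2]+s[0]**2+s[1]**2))
print("hub",T(267,335,.046),S(314,208,.046))
W=np.array([T(*p,.048)[:2] for p in[(143,289),(395,377),(146,389),(327,454),(312,212)]]);print(W)
A=np.c_[2*W,np.ones(5)];s=np.linalg.lstsq(A,(W**2).sum(1),rcond=None)[0];print(s[:2],np.sqrt(s[2]+s[:2]@s[:2]))
W=np.array([S(*p,.048)[:2] for p in[(209,114),(327,91),(177,282),(299,332),(487,218)]])
A=np.c_[2*W,np.ones(5)];s2=np.linalg.lstsq(A,(W**2).sum(1),rcond=None)[0];print(s2[:2],np.sqrt(s2[2]+s2[:2]@s2[:2]))
print("cup",T(221,450,.091),S(143,139,.091), "tooth tip",T(198,533,.045),S(48,190,.045))
print("notch reader",T(333,157,.042),S(590,232,.042))
E
```

```text
top disc [0.5821 0.0063] 0.1301362267610808
side disc [0.5828 0.005 ] 0.129830045745702
hub [0.5809 0.0068 0.046 ] [0.5832 0.0057 0.046 ]
[[ 0.6165  0.0944]
 [ 0.5475 -0.0826]
 [ 0.5436  0.0928]
 [ 0.4941 -0.0327]
 [ 0.6711 -0.0283]]
[0.5818 0.0057] 0.09528202301343681
[0.584  0.0074] 0.09514527064776246
cup [0.4921 0.0398 0.091 ] [0.4944 0.0364 0.091 ] tooth tip [0.442  0.0581 0.045 ] [0.443  0.0575 0.045 ]
notch reader [ 0.7151 -0.0454  0.042 ] [ 0.7266 -0.0463  0.042 ]
```

```bash
python3 - <<'E'
from h import *
from scipy.spatial.transform import Rotation as R
s=manip.read_state();M=R.from_quat(s["orientation"]).as_matrix();print(M)
c=np.array([.5825,.006]);a0=np.pi-.369
for a in(a0,a0-np.pi/4):
    print(c+.095*np.array([np.cos(a),np.sin(a)]))
    t=a+np.pi/2; z=M[:,2]; print("tangent deg",np.degrees(t)%180,"tool z deg",np.degrees(np.arctan2(z[1],z[0])))
print("tilt fix rotvec", R.align_vectors([[0,0,-1]],[M[:,0]])[0].as_rotvec())
E
```

```text
[[-0.0003  0.9608  0.2771]
 [ 0.0019  0.2771 -0.9608]
 [-1.      0.0002 -0.0019]]
[0.4939 0.0403]
tangent deg 68.85785735967264 tool z deg -73.91102874738282
[0.5441 0.0929]
tangent deg 23.857857359672636 tool z deg -73.91102874738282
tilt fix rotvec [-0.0019 -0.0003  0.    ]
```

```bash
python3 -m crank '[[0,0,1.246,16,32,0,0.1],[0,0,1.246,16,32,0,0.1],[0,0,1.246,16,32,0,0.1],[0,0,1.246,16,32,0,0.1],[0,0,1.246,16,32,0,0.1],[0,0,1.246,16,32,0,0.1],[0,0,1.246,16,32,0,0.1],[0,0,1.246,16,32,0,0.1],[0,0,1.246,16,32,0,0.1],[0,0,1.246,16,32,0,0.1]]' 20
```

```text
clock: 0.93
tool_pos: [0.3345, -0.2767, 0.2418]
orientation: [0.012, 0.707, -0.011, 0.707]
ft_force: [-0.0, -0.3, 0.2]
grip_width: 0.103
```

```bash
python3 -m crank '[[0,0,1.246,16.1,32.1,-4,0.1],[0,0,1.246,16.1,32.1,-4,0.1],[0,0,1.246,16.1,32.1,-4,0.1],[0,0,1.246,16.1,32.1,-4,0.1],[0,0,1.246,16.1,32.1,-4,0.1],[0,0,1.246,16.1,32.1,-4,0.1],[0,0,1.246,16.1,32.1,-4,0.1],[0,0,1.246,16.1,32.1,-4,0.1],[0,0,1.246,16.1,32.1,-4,0.1],[0,0,1.246,16.1,32.1,-4,0.1]]' && python3 -m crank '[[0,0,0,0,0,-3,0.1],[0,0,0,0,0,-6,0.1],[0,0,0,0,0,-6,0.1],[0,0,0,0,0,-6,0.1],[0,0,0,0,0,-6,0.1]]'; python3 - <<'E'
from h import *
import cv2
s=manip.read_state();print(s["joints"],s["tool_pos"],s["orientation"],s["ft_force"])
cv2.imwrite("pics/w1.png",manip.get_image("wrist")[:,:,::-1])
a=manip.get_image("top")[:,:,::-1];cv2.imwrite("pics/t1.png",cv2.resize(a[150:300,180:360],None,fx=4,fy=4,interpolation=cv2.INTER_CUBIC))
a=manip.get_image("side")[:,:,::-1];cv2.imwrite("pics/s1.png",cv2.resize(a[130:280,200:380],None,fx=4,fy=4,interpolation=cv2.INTER_CUBIC))
E
```

```text
clock: 1.77
tool_pos: [0.4947, 0.0447, 0.2009]
orientation: [-0.402, 0.581, 0.404, 0.581]
ft_force: [-0.5, -0.8, 0.5]
grip_width: 0.099
clock: 2.18
tool_pos: [0.4947, 0.0404, 0.1434]
orientation: [-0.4, 0.583, 0.4, 0.584]
ft_force: [0.0, -0.3, 0.4]
grip_width: 0.104
[-0.0687 -0.179   2.0034  0.      1.3161 -1.2704] [0.4947 0.0404 0.1434] [-0.4     0.583   0.3996  0.5835] [ 0.022  -0.3233  0.3715]
```

View pics/w1.png

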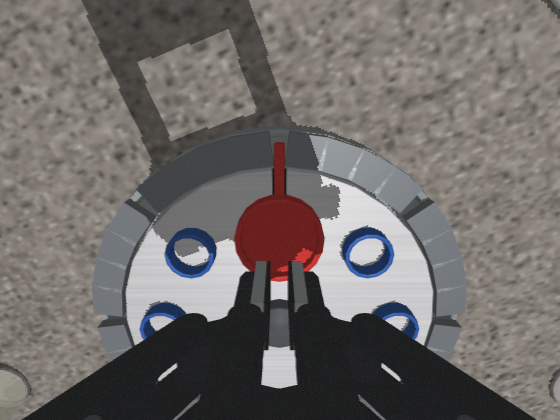

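View pics/s1.png

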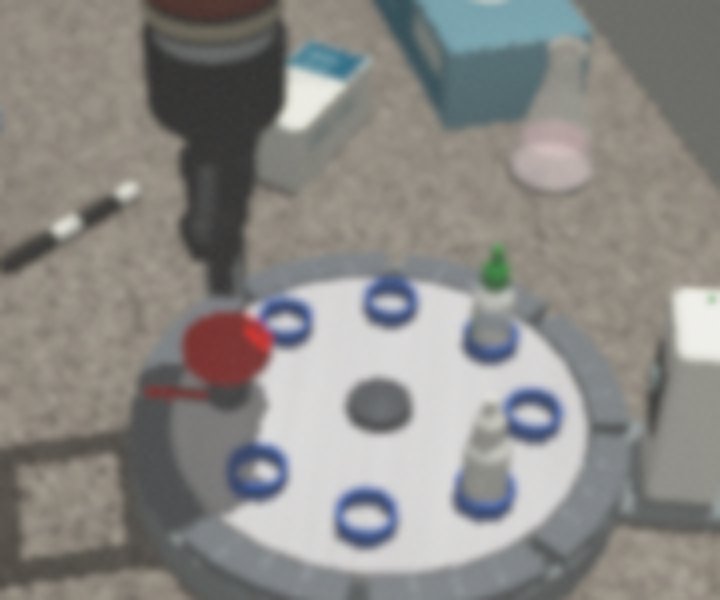

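View pics/t1.png

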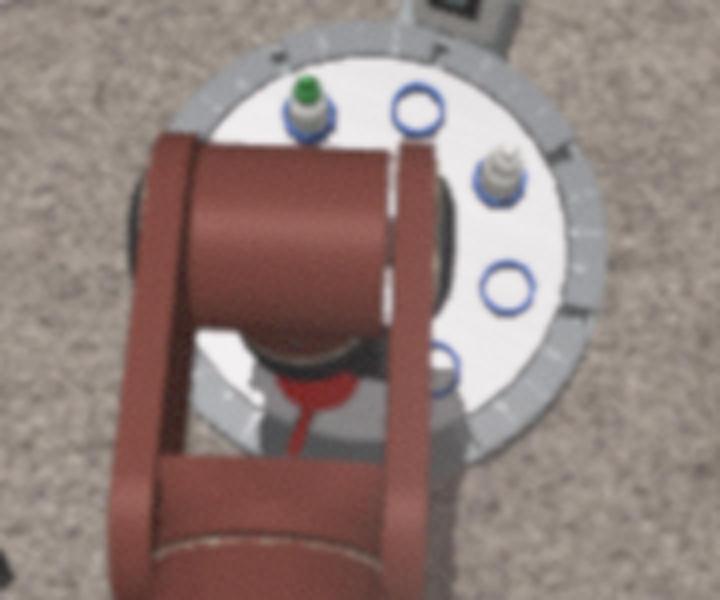

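```bash
cat >> h.py <<'E'
from scipy.spatial.transform import Rotation as R
def wray(u,v,s):
    c=manip.camera_info("wrist");K=c["camera_matrix"];T=c["tool_from_camera"]
    M=R.from_quat(s["orientation"]).as_matrix()
    d=M@T[:3,:3]@np.array([(u-K[0,2])/K[0,0],-(v-K[1,2])/K[1,1],-1.]);o=s["tool_pos"]+M@T[:3,3];return o,d
def watz(u,v,z,s):
    o,d=wray(u,v,s);return o+d*(z-o[2])/d[2]
E
python3 - <<'E'
from h import *
import cv2
s=manip.read_state()
c=watz(279.5,236,.091,s);print("cup",c, "rims",watz(235,238,.091,s),watz(324,238,.091,s))
for a,b in((196,367),(166,394)):pass
print("wells",watz(190,252,.048,s),watz(368,252,.048,s))
zt=s["tool_pos"][2]-.011
print("tips",zt,[watz(u,262,zt,s) for u in(252,270,290,308)], np.linalg.norm(watz(252,262,zt,s)-watz(308,262,zt,s)))
a=cv2.imread("pics/w1.png")[180:360,190:370];cv2.imwrite("pics/w1c.png",cv2.resize(a,None,fx=3.3,fy=3.3,interpolation=cv2.INTER_CUBIC))
E
```

```text
cup [0.4929 0.0418 0.091 ] rims [0.4843 0.0158 0.091 ] [0.504  0.0667 0.091 ]
wells [ 0.4982 -0.0338  0.048 ] [0.5476 0.0936 0.048 ]
tips 0.1335927091801085 [array([0.4834, 0.031 , 0.1336]), array([0.4865, 0.0391, 0.1336]), array([0.49  , 0.0482, 0.1336]), array([0.4932, 0.0563, 0.1336])] 0.02710723294435177
```

View pics/w1c.png

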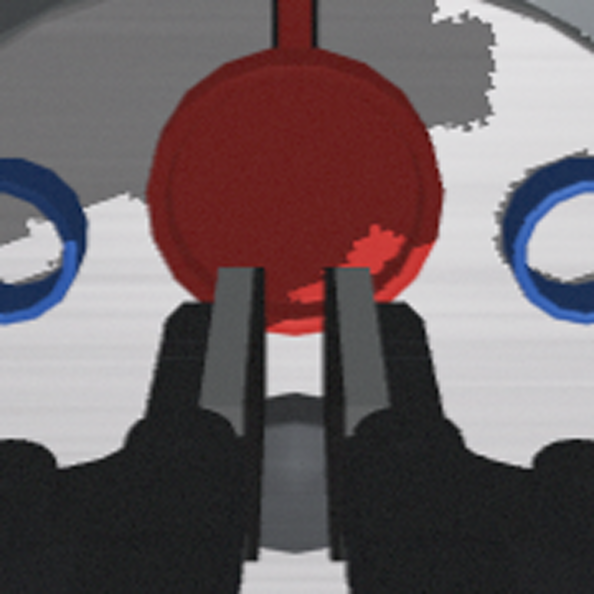

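```bash
python3 -m crank '[[0,0,0,-0.05,0,-2,0.1],[0,0,0,-0.05,0,-3.8,0.1],[0,0,0,-0.05,0,-4.1,0.1],[0,0,0,-0.05,0,-4.4,0.1],[0,0,0,-0.05,0,-4.7,0.1],[0,0,0,-0.05,0,-4.9,0.1],[0,0,0,-0.05,0,-5.1,0.1],[0,0,0,-0.05,0,-5.1,0.1]]' ; python3 - <<'E'
from h import *
import cv2
s=manip.read_state();print(s["tool_pos"],s["ft_force"])
cv2.imwrite("pics/w2.png",manip.get_image("wrist")[:,:,::-1])
a=manip.get_image("side")[:,:,::-1];cv2.imwrite("pics/s2.png",cv2.resize(a[130:280,200:380],None,fx=4,fy=4,interpolation=cv2.INTER_CUBIC))
E
```

```text
clock: 3.0
tool_pos: [0.4947, 0.0404, 0.0926]
orientation: [-0.4, 0.583, 0.399, 0.584]
ft_force: [-1.1, -0.5, 4.6]
grip_width: 0.098
[0.4947 0.0404 0.0926] [-1.0631 -0.4747  4.5792]
```

View pics/w2.png

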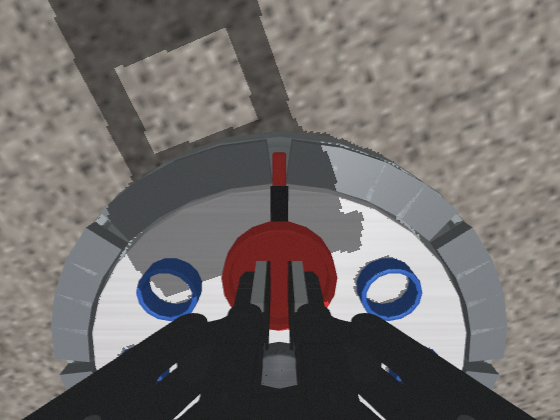

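View pics/s2.png

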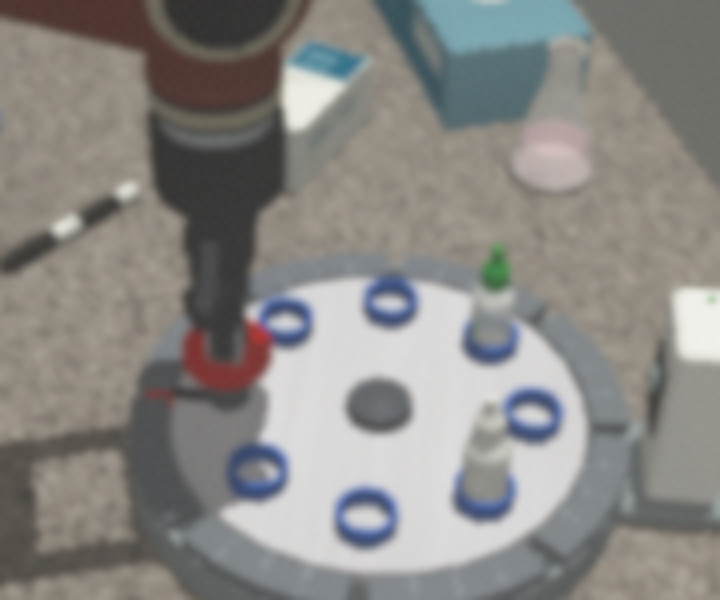

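```bash
python3 -m crank '[[0,0,0,0,0,-0.3,0.1],[0,0,0,0,0,-0.6,0.1],[0,0,0,0,0,-0.8,0.1],[0,0,0,0,0,-1.0,0.1],[0,0,0,0,0,-1.1,0.1],[0,0,0,0,0,-1.1,0.1]]'
```

```text
clock: 3.6
tool_pos: [0.4948, 0.0405, 0.0822]
orientation: [-0.4, 0.583, 0.399, 0.584]
ft_force: [-3.1, 0.2, 8.7]
grip_width: 0.098
```

```bash
python3 -m crank '[[0,0,0,0,0,-0.1,0.1],[0,0,0,0,0,-0.2,0.1],[0,0,0,0,0,-0.2,0.1]]'
```

```text
clock: 3.85
tool_pos: [0.4952, 0.0409, 0.0821]
orientation: [-0.4, 0.583, 0.4, 0.584]
ft_force: [-7.6, 2.1, 20.2]
grip_width: 0.098
```

```bash
python3 - <<'E'
from h import *
v=.095*np.array([np.cos(np.pi-.369),np.sin(np.pi-.369)])
for k in np.arange(0,50,2.0):
    w=R.from_euler('z',-k,degrees=True).as_matrix()[:2,:2]@v; print(k,-np.radians(k).round(3),((w-v)*100).round(2))
E
```

```text
0.0 -0.0 [0. 0.]
2.0 -0.035 [0.12 0.31]
4.0 -0.07 [0.26 0.61]
6.0 -0.105 [0.41 0.91]
8.0 -0.14 [0.56 1.2 ]
10.0 -0.175 [0.73 1.49]
12.0 -0.209 [0.91 1.77]
14.0 -0.244 [1.09 2.04]
16.0 -0.279 [1.29 2.31]
18.0 -0.314 [1.49 2.57]
20.0 -0.349 [1.71 2.82]
22.0 -0.384 [1.93 3.07]
24.0 -0.419 [2.16 3.31]
26.0 -0.454 [2.4  3.54]
28.0 -0.489 [2.65 3.76]
30.0 -0.524 [2.9  3.97]
32.0 -0.559 [3.16 4.17]
34.0 -0.593 [3.43 4.37]
36.0 -0.628 [3.71 4.55]
38.0 -0.663 [3.99 4.73]
40.0 -0.698 [4.28 4.89]
42.0 -0.733 [4.57 5.05]
44.0 -0.768 [4.87 5.19]
46.0 -0.803 [5.17 5.33]
48.0 -0.838 [5.48 5.45]
```

```bash
python3 -m crank '[[0,0,-0.035,0.12,0.31,0.05,0.1],[0,0,-0.07,0.26,0.61,0.05,0.1],[0,0,-0.105,0.41,0.91,0.05,0.1],[0,0,-0.14,0.56,1.2,0.05,0.1],[0,0,-0.175,0.73,1.49,0.05,0.1],[0,0,-0.209,0.91,1.77,0.05,0.1],[0,0,-0.244,1.09,2.04,0.05,0.1],[0,0,-0.279,1.29,2.31,0.05,0.1],[0,0,-0.314,1.49,2.57,0.05,0.1],[0,0,-0.314,1.49,2.57,0.05,0.1]]'
python3 - <<'E'
from h import *
import cv2
s=manip.read_state();print(s["tool_pos"],s["orientation"],s["ft_force"])
cv2.imwrite("pics/w3.png",manip.get_image("wrist")[:,:,::-1])
a=manip.get_image("side")[:,:,::-1];cv2.imwrite("pics/s3.png",cv2.resize(a[150:300,220:400],None,fx=4,fy=4,interpolation=cv2.INTER_CUBIC))
E
```

```text
clock: 4.68
tool_pos: [0.5108, 0.0672, 0.0822]
orientation: [-0.303, 0.637, 0.303, 0.64]
ft_force: [-3.7, 2.5, 14.2]
grip_width: 0.102
[0.5108 0.0672 0.0822] [-0.3035  0.6371  0.3033  0.6403] [-3.6884  2.5025 14.1536]
```

View pics/w3.png

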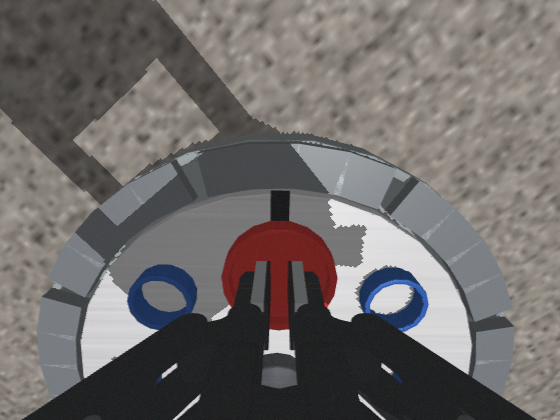

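View pics/s3.png

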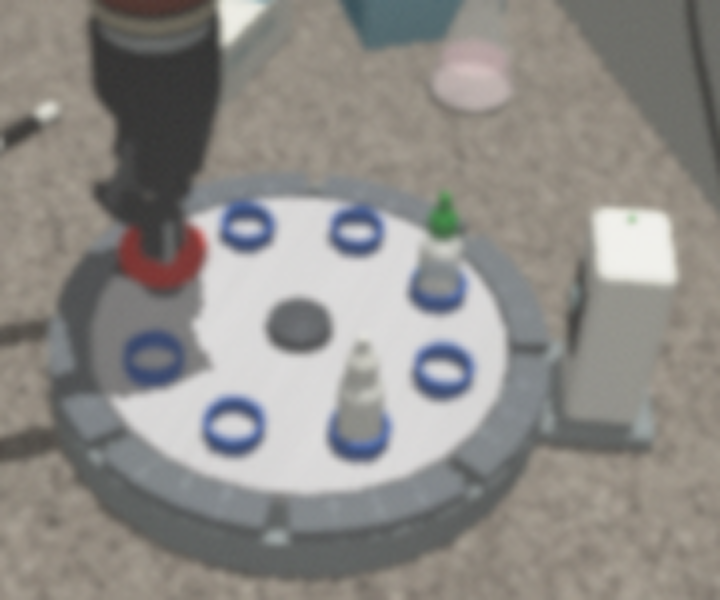

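```bash
python3 -m crank '[[0,0,-0.035,0.22,0.25,0,0.1],[0,0,-0.07,0.44,0.5,0,0.1],[0,0,-0.105,0.67,0.74,0,0.1],[0,0,-0.14,0.91,0.97,0,0.1],[0,0,-0.175,1.16,1.19,0,0.1],[0,0,-0.21,1.41,1.4,0,0.1],[0,0,-0.245,1.67,1.6,0,0.1],[0,0,-0.279,1.94,1.8,0,0.1],[0,0,-0.314,2.22,1.98,0,0.1],[0,0,-0.349,2.5,2.16,0,0.1]]'
python3 -m crank '[[0,0,-0.02,0.15,0.08,0,0.1],[0,0,-0.052,0.43,0.24,0,0.1],[0,0,-0.07,0.58,0.32,0,0.1],[0,0,-0.07,0.58,0.32,0,0.1],[0,0,-0.07,0.58,0.32,0,0.1]]'
python3 - <<'E'
from h import *
import cv2
s=manip.read_state();print(s["tool_pos"],s["orientation"],s["ft_force"])
a=manip.get_image("wrist")[:,:,::-1];cv2.imwrite("pics/w4.png",a)
cv2.imwrite("pics/w4c.png",cv2.resize(a[120:270,180:380],None,fx=4,fy=4,interpolation=cv2.INTER_CUBIC))
a=manip.get_image("side")[:,:,::-1];cv2.imwrite("pics/s4.png",cv2.resize(a[150:300,220:400],None,fx=4,fy=4,interpolation=cv2.INTER_CUBIC))
a=manip.get_image("top")[:,:,::-1];cv2.imwrite("pics/t4.png",cv2.resize(a[120:280,200:345],None,fx=3.7,fy=3.7,interpolation=cv2.INTER_CUBIC))
E
```

```text
clock: 5.62
tool_pos: [0.536, 0.0884, 0.0822]
orientation: [-0.188, 0.68, 0.188, 0.684]
ft_force: [-2.5, 0.5, 12.6]
grip_width: 0.101
clock: 6.03
tool_pos: [0.5422, 0.0917, 0.0823]
orientation: [-0.164, 0.686, 0.164, 0.69]
ft_force: [-0.7, 1.1, 11.8]
grip_width: 0.098
[0.5422 0.0917 0.0823] [-0.1643  0.6855  0.1642  0.69  ] [-0.7457  1.1494 11.7593]
```

View pics/w4c.png

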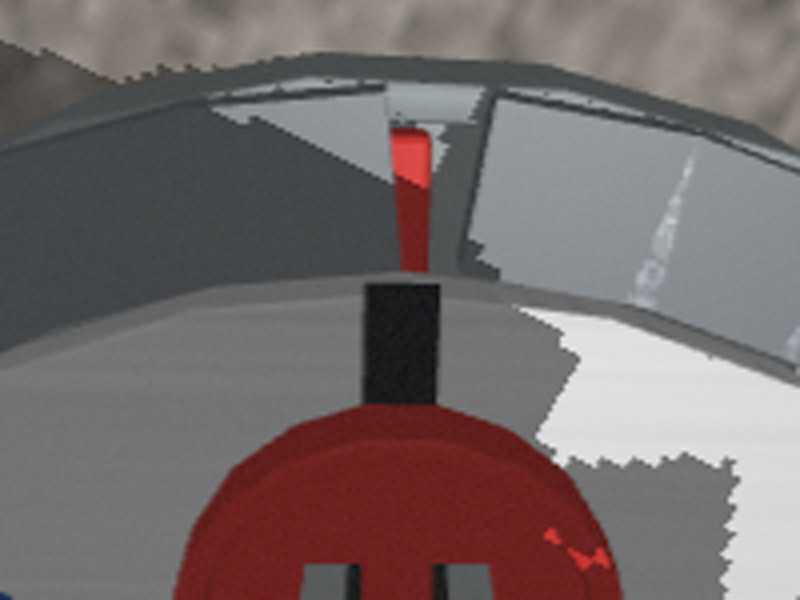

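View pics/s4.png

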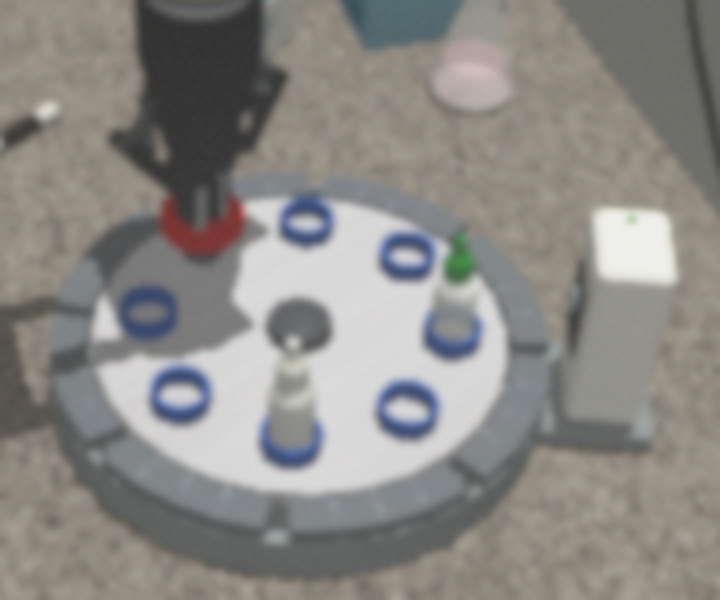

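View pics/t4.png

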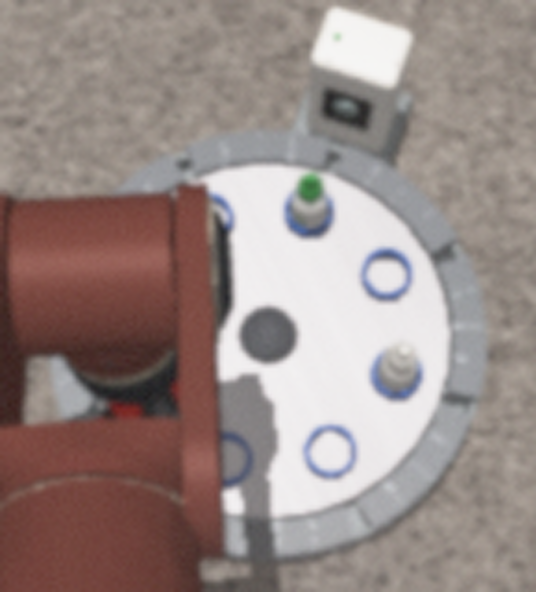

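```bash
python3 -m crank '[[0,0,-0.015,0.13,0.06,0,0.1],[0,0,-0.03,0.26,0.12,0,0.1],[0,0,-0.03,0.26,0.12,0,0.1],[0,0,-0.03,0.26,0.12,0,0.1]]'
python3 - <<'E'
from h import *
import cv2
a=manip.get_image("wrist")[:,:,::-1]
cv2.imwrite("pics/w5c.png",cv2.resize(a[120:270,180:380],None,fx=4,fy=4,interpolation=cv2.INTER_CUBIC))
E
```

```text
clock: 6.52
tool_pos: [0.5447, 0.0928, 0.0822]
orientation: [-0.154, 0.688, 0.154, 0.692]
ft_force: [-0.5, 2.1, 11.7]
grip_width: 0.1
```

View pics/w5c.png

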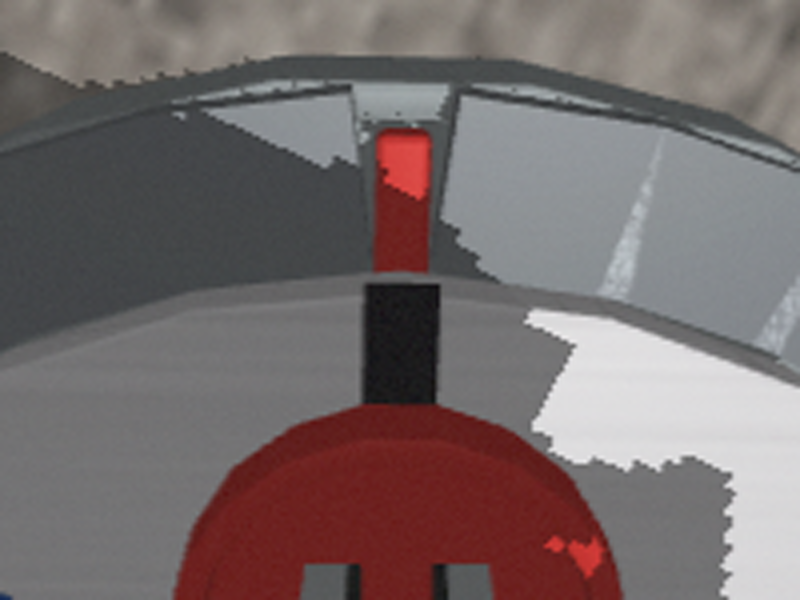

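The tooth (375–432 px) now sits between the notch edges (352–460 px), within about 0.5 mm of centre. I'm lifting straight up.

```bash
python3 -m crank '[[0,0,0,0.02,0.01,0.3,0.1],[0,0,0,0.02,0.01,0.6,0.1],[0,0,0,0.02,0.01,0.9,0.1],[0,0,0,0.02,0.01,1.2,0.1],[0,0,0,0.02,0.01,1.5,0.1],[0,0,0,0.02,0.01,2,0.1],[0,0,0,0.02,0.01,4,0.1],[0,0,0,0.02,0.01,7,0.1],[0,0,0,0.02,0.01,10,0.1],[0,0,0,0.02,0.01,10,0.1]]'
python3 - <<'E'
from h import *
import cv2
print(manip.read_state()["ft_force"])
a=manip.get_image("wrist")[:,:,::-1]
cv2.imwrite("pics/w6.png",a)
a=manip.get_image("side")[:,:,::-1];cv2.imwrite("pics/s6.png",cv2.resize(a[150:300,220:400],None,fx=4,fy=4,interpolation=cv2.INTER_CUBIC))
E
```

```text
clock: 7.4
tool_pos: [0.5451, 0.0924, 0.1852]
orientation: [-0.155, 0.687, 0.153, 0.693]
ft_force: [0.5, -0.8, 1.1]
grip_width: 0.098
[ 0.502  -0.832   1.0676]
```

View pics/w6.png

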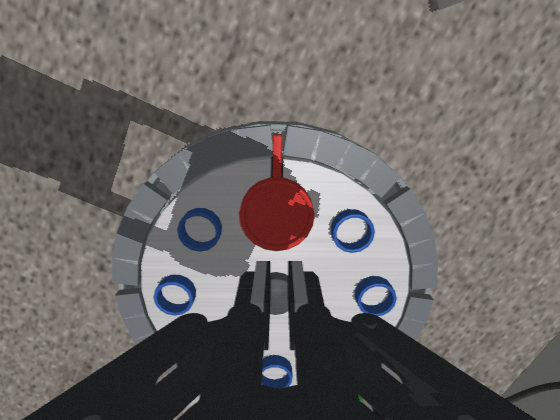

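View pics/s6.png

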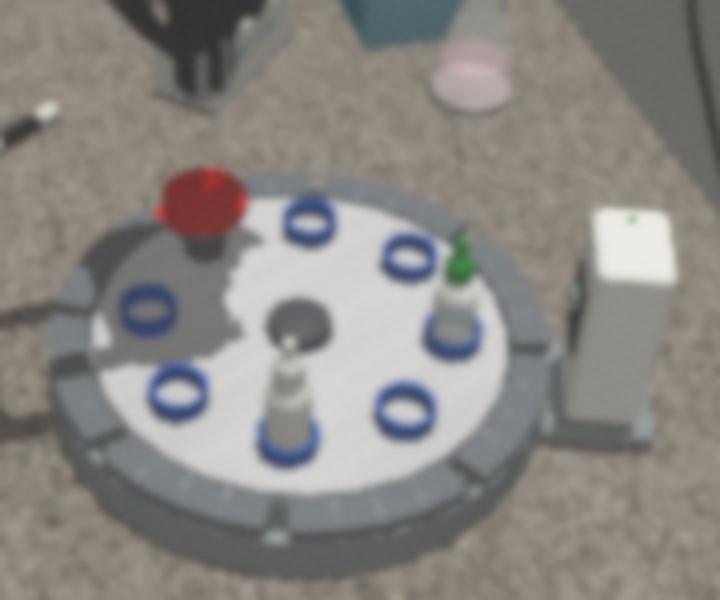

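```bash
python3 - <<'E'
from h import *
import cv2
s=manip.read_state()
a=manip.get_image("wrist")[:,:,::-1];cv2.imwrite("pics/w7c.png",cv2.resize(a[110:260,200:360],None,fx=4,fy=4,interpolation=cv2.INTER_CUBIC))
for z in(.083,.091):print(z,"w",watz(277,213,z,s),watz(240,213,z,s),watz(314.5,213,z,s),"s",atz("side",220+203.5/4-.4,150+204/4-.4,z))
b=manip.get_image("top")[:,:,::-1];cv2.imwrite("pics/t7.png",b)
E
```

```text
0.083 w [0.5407 0.0948 0.083 ] [0.516  0.0832 0.083 ] [0.5657 0.1065 0.083 ] s [0.5432 0.0912 0.083 ]
0.091 w [0.5395 0.0973 0.091 ] [0.5157 0.0862 0.091 ] [0.5637 0.1086 0.091 ] s [0.541  0.0821 0.091 ]
```

View pics/w7c.png

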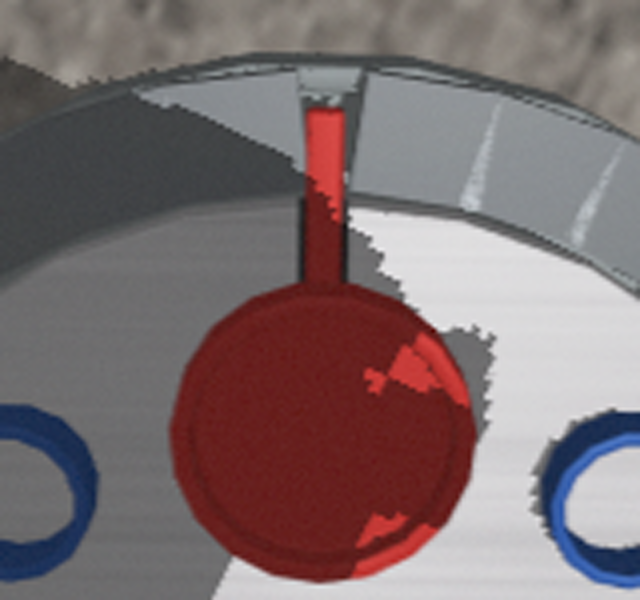

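View pics/t7.png

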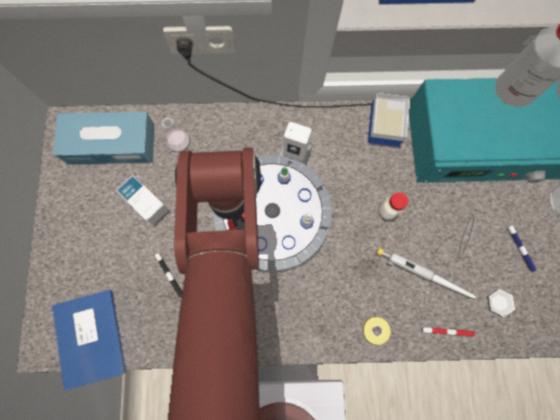

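```bash
python3 - <<'E'
from h import *
def rim(cx,cy,z,off,org,f):
    P=np.array([proj("side",(cx+.028*np.cos(t),cy+.028*np.sin(t),z)) for t in np.linspace(0,6.28,60)])
    P=(P-org+.5)*f-.5;return P.min(0),P.max(0)
print("start, expect top~102", rim(.4939,.0403,.091,0,np.array([225,185]),4.5))
for z in(.077,.083,.091):print(z,rim(.5441,.0929,z,0,np.array([220,150]),4))
import cv2
a=manip.get_image("side")[:,:,::-1]
cv2.imwrite("pics/s8.png",cv2.resize(a[170:230,240:320],None,fx=10,fy=10,interpolation=cv2.INTER_CUBIC))
def red(im): 
    im=im.astype(int);m=(im[:,:,2]>90)&(im[:,:,1]<60)&(im[:,:,0]<60);m[:, 340:]=0;m[:170]=0;m[260:]=0;m[:,:230]=0
    y,x=np.nonzero(m);return y.min(),y.max(),x.min(),x.max()
print(red(a),red(cv2.imread("pics/side0.png")))
for z in(.077,.083,.091):print(z,rim(.5441,.0929,z,0,np.array([0,0]),1),rim(.4939,.0403,z,0,np.array([0,0]),1))
E
```

```text
start, expect top~102 (array([ 88.7381, 100.2836]), array([192.2337, 170.1811]))
0.077 (array([160.882 , 181.4272]), array([247.4873, 237.9203]))
0.083 (array([160.6368, 174.3803]), array([247.6005, 230.8119]))
0.091 (array([160.3067, 164.8949]), array([247.7528, 221.24  ]))
(np.int64(193), np.int64(207), np.int64(261), np.int64(279)) (np.int64(209), np.int64(224), np.int64(247), np.int64(265))
0.077 (array([259.8455, 194.9818]), array([281.4968, 209.1051])) (array([244.6375, 211.072 ]), array([267.4036, 226.6306]))
0.083 (array([259.7842, 193.2201]), array([281.5251, 207.328 ])) (array([244.5068, 209.2926]), array([267.3721, 224.8407]))
0.091 (array([259.7017, 190.8487]), array([281.5632, 204.935 ])) (array([244.3307, 206.8964]), array([267.3297, 222.4291]))
```

View pics/s8.png

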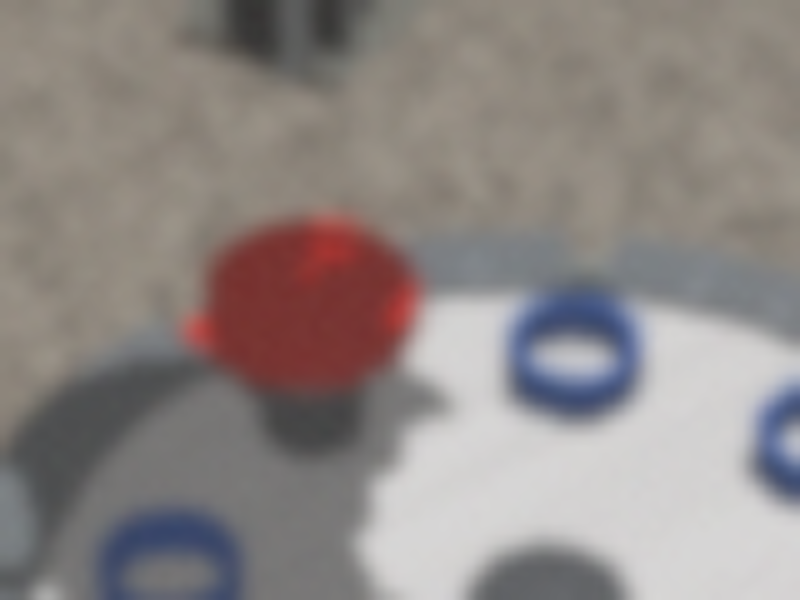

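```bash
python3 - <<'E'
from h import *
import cv2
a=cv2.imread("pics/t7.png");b=cv2.imread("pics/top0.png")
cv2.imwrite("pics/t7c.png",cv2.resize(a[120:230,240:345],None,fx=5.3,fy=5.3,interpolation=cv2.INTER_CUBIC))
th=-.369;p=np.array([.5825+.095*np.cos(th),.006+.095*np.sin(th)])
for z in(.042,.128):print((np.array(proj("top",(*p,z)))-[240,120]+.5)*5.3)
d=np.abs(a.astype(int)-b).sum(2)
for n,(x0,x1,y0,y1) in dict(red=(375,412,188,225),carton=(115,172,172,228),marker=(150,187,250,300)).items():print(n,(d[y0:y1,x0:x1]>90).sum())
E
```

```text
[235.2514 308.1366]
[241.1471 249.3958]
red 0
carton 0
marker 333
```

View pics/t7c.png

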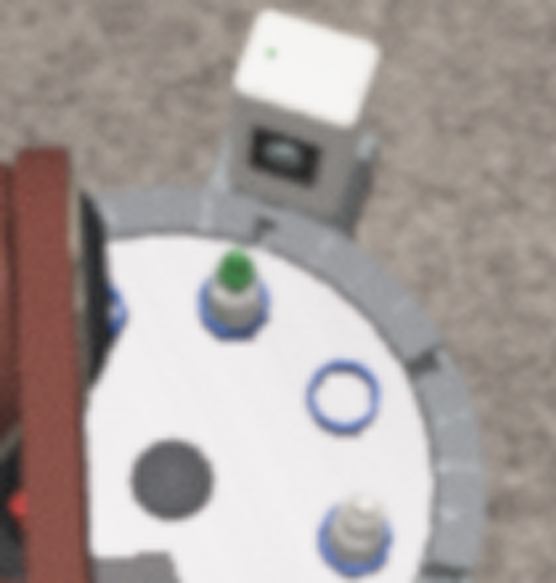

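```bash
python3 - <<'E'
from workcell import manip
s=manip.read_state();print(s["clock"],s["dq"].round(3),s["ft_force"]);print(manip.hand_in())
E
```

```text
7.65 [ 0.001  0.005  0.003 -0.002 -0.     0.001] [-0.02830686  1.20673864 -0.39720646]
the job is handed in; nothing more can be done
None
```

The green-capped bottle is now in front of the reader. I turned the carousel one hole clockwise and handed the job in at 7.65 s. I used nearly closed fingertips and gripped nothing: I pressed the plunger to its stop (peak about 20 N down), dragged the table round, and lifted straight up.

**Last checks:**
- **Plunger:** its tooth sits in the new notch, about 1 mm off centre by eye. The rim's top edge in the side view puts it about 0.09 m up, so it is fully up. A rougher first estimate from the wrist and side pictures suggested about 0.083 m. I put that down to including the cup's underside, because the closer crop and the tooth's appearance both showed it up.
- **Green bottle:** the cap is within about 1.5 px of where it should be at the reader spot. Both bottles are still standing in their wells.
- **Bystanders:** the red-capped bottle and the carton are unchanged between the first and last top pictures. The pixel check on the marker was not clean because the arm covers part of that area. The pictures show the marker in the same place, and the tool never went near it.
- **Robot:** it was still and about 8 cm clear of the cup, with force readings near zero.

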